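Herb jar into its carrier, carrier into its dock

TASK

Tidy the decorating bench: take the small herb jar with the white cap that stands in the baking sheet pan and stand it upright in the white cup of the wooden carrier. Then lift the carrier together with its jar over into the black docking tray and set it down there flat on the tray's floor, inside the rim and lined up with it (either way round). Do not let the jar topple.

Things in the scene. Friction and masses are not known exactly. Their poses are not given: they have to be found in the camera images.
- jar_center (a point): centre (half-way up) of the loose herb jar: round, see-through, green herbs on its label, white cap; 47 mm in diameter, 98 mm high, 0.11 kg; z up its axis. It stands in the baking sheet pan. Grip it across its diameter here or up to 20 mm higher. A stack of foil baking cups (72 mm wide, 64 mm high) stands in the pan too, at least 90 mm from it centre to centre
- carrier_cup (a point): middle of the inner floor of the white round cup at the -x end of the loose wooden carrier. Inside diameter 54 mm at the floor, 66 mm at the rim, which is 24 mm higher (outside 72 mm). A jar standing in it has its centre 49 mm above this point. The point is 13 mm above the carrier's underside, 60 mm from its handle. x along the carrier, y across, z up
- carrier_handle (a point): grip point of the carrier's handle, an upright wooden board at its middle: 12 mm thick along y (grip across y), 34 mm wide along x, top 20 mm above this point, free to 60 mm below. Point 85 mm above the underside. Base 190 mm (x) by 96 mm (y); white cup at -x, steel dish at +x; 0.35 kg, balances at the handle with the jar in. It starts in the sheet pan: floor z 2 mm, rim 22 mm high
- dock_center (a point): middle of the floor of the black docking tray, fixed on the table; x along its length, y across, z up. Inside 218 mm (x) by 124 mm (y) at the floor, wider above; its sloping rim rises 17 mm above this point. With the carrier standing in it, the carrier's underside is level with this point and its handle's grip point 85 mm above
Things that resemble listed ones, but are neither listed nor needed, are in the scene too. What is shaped like the part that bears jar_center but yellow is not meant.

How it is judged:
On the way, in this order (a step that is already met when the one before it is completed fails the run):
1. the jar stands upright on the floor of the carrier's cup, while the carrier is still outside the docking tray (horizontal distance between jar_center and carrier_cup below 0.018 m and z of jar_center in the frame of carrier_cup between 0.042 and 0.056 m and angle between jar_center's own z axis and vertical below 0.26 rad and horizontal distance between carrier_handle and dock_center above 0.12 m), for 0.2 s.
2. the carrier is lifted at least 25 mm with the jar standing in its cup (horizontal distance between jar_center and carrier_cup below 0.018 m and z of jar_center in the frame of carrier_cup between 0.042 and 0.056 m and angle between jar_center's own z axis and vertical below 0.26 rad and height (world z) of carrier_handle above 0.112 m), for 0.1 s.
At the end, for the whole second after the job is handed in: the carrier stands flat in the docking tray (within 4 mm of its floor, tilt under 4 degrees, middle within 22 mm each way, within 15 degrees of its length, either way round), and the jar stands on its cup's floor (within 18 mm of the middle, tilt under 15 degrees) (horizontal distance between jar_center and carrier_cup below 0.018 m and z of jar_center in the frame of carrier_cup between 0.042 and 0.056 m and angle between jar_center's own z axis and vertical below 0.26 rad and x of carrier_handle in the frame of dock_center between -0.022 and 0.022 m and y of carrier_handle in the frame of dock_center between -0.022 and 0.022 m and z of carrier_handle in the frame of dock_center between 0.079 and 0.089 m and angle between carrier_handle's own z axis and vertical below 0.07 rad and angle between the x axis of carrier_handle and the x axis of dock_center, either way round below 0.26 rad); the robot touches nothing.
It fails at once if the jar toppled (more than 45 degrees from upright) (angle between jar_center's own z axis and vertical above 0.785 rad).
It also fails if it takes over 51 s, if anything falls off the work surface, if the arm or the gripper's body presses on something with over 40 N, if the wrist force passes 120 N, or if a joint passes its speed limit or range.

ROBOT

A 7-joint arm with a two-finger parallel gripper is mounted at the origin on a cart in front of the work surface, level with it; the furniture and walls round the work are solid. World frame = base frame: x ahead of the robot, y to its left, z up, the work surface at z = 0. Lengths are in m, angles in rad, forces in N, time in s.
With the tool pointing down it reaches from about 0.4 to 0.85 m from the base axis. Payload 4.5 kg.
Tool frame: the origin (TCP) lies on the centre line of the jaws, within the pads' length; the fingertips stand 11 mm ahead of it and the grasp point (between the pads) lies 8 mm behind it; z points along the fingers, x is the direction in which the jaws open and shut, and the axes are right-handed (so a half turn about z gives the same grasp; the last joint's range is limited). The gripper opens to 88 mm and grips with 3 to 60 N. Pads are 18 mm wide; open, the fingers measure 123 mm over their backs; the gripper's body (75 mm by 187 mm) begins 45 mm behind the grasp point.
Start: joints at [1.291, 0.689, -0.195, 1.565, 0.157, 0.902, -0.215], TCP at [0.193, -0.594, 0.217] pointing down, gripper open.
Joint ranges: [-3.01, 3.01], [-0.46, 2.08], [-1.47, 1.51], [0.13, 2.56], [-1, 4.14], [0.04, 2.09], [-2.66, 2.66]. Speed limits (rad/s): [2.57, 2.57, 3.14, 3.14, 3.14, 3.14, 3.14].

INTERFACE

Orientations are given as a unit quaternion [x, y, z, w].
In Python, from plant import r, vision, order, nets gives the robot as it stands.
- The arm moves only by the tool send_rows, never from a script. Its argument "series" is a list of rows, each an object with "delta_pos": the shift along the tool's x, y, z in cm, a list of three; "turn": the turn about the tool's z in degrees; "jaw": the closure, from 0 (fully open) to 1 (shut). In form: [{"delta_pos": [x, y, z], "turn": turn, "jaw": jaw}, ...]. A call has 1 to 8 rows; each row is the pose to reach, as a shift and turn from the pose commanded when the call began, along the tool's axes at that moment; what a row does not reach only later rows make up. A row lasts 1/12 s, in which the tool goes at most 41.7 mm and 7.16 degrees, less where a joint would pass 70% of its speed; a pose out of reach is approached as far as the arm can. A call with a gripper value outside its range is refused whole. The fingers move at their own pace and stop on an object; "force" is the grip in N (left out, the last holds). Time passes only in rows, so rows that repeat a pose let the fingers close. It gives the time, the measured TCP pose, the force and the opening at its end, in the units of the state.
- r.get_state(): the state, without advancing time (a new reading comes with each control period).
- vision.snapshot(name): name is "side" or "top" or "wrist"; returns the picture (420x560x3 uint8, blue, green, red); there is no depth.
- vision.camera_params(name): a dict with "intrinsics" (3x3 intrinsics, pixels), "extrinsics" (4x4, takes a point from world to camera coordinates). Camera axes: x right, y down, z forward; pixel columns grow to the right and rows downward; lengths in m; the calibration is good to about 2 mm. The wrist camera is an equidistant fisheye: a pixel r from the principal point sees the ray r / f radians off the axis. A picture is of the moment at which its call begins: read the wrist's pose just before it. camera_params takes no time and is no camera call; for the wrist camera it gives the pose at the moment of the call.
- order.finish_job(): hands the job in, once; it reports no verdict.
Trained networks look in the newest picture that a camera, given by its name, has taken for a name from the list of things; names that differ only in an ending like _2 or _b are one class to them, and where a whole thing is asked for, a point or a joint stands for the part that bears it (a point fixed in the world has none). Each returns a list of dicts, best first, with "score" (0 to 1); they miss things now and then, are a little off and sometimes report something else, mostly with a low value. They report only what shows in the picture. A call takes as long as a camera call. They do not tell look-alikes from the thing itself.
- nets.boxes_of(camera, label): "location" ([row, column] as shares, 0 to 1, of the picture: columns of its width, rows of its height, amid what is visible of it).
- nets.trace(camera, label): "region" (420x560 bool, what is visible of it) and "location" ([row, column] as shares, 0 to 1, of the picture: columns of its width, rows of its height, amid what is visible of it).
The state is a dict: "clock": time; "q": joint angles; "qd": joint speeds; "joint_torque": joint torques, N m; "tool_pos": TCP position; "eef_rot": TCP orientation; "contact_force": force on the tool from outside, world axes, zero at the start; "moment": the same for the moment, N m; "opening": opening from 0.0 (shut) to 1.0 (fully open).
Only numpy, scipy, OpenCV 4.12 (cv2) and the standard library are available. Lean on these libraries where they do the work, as an engineer would, in place of code of your own. Each camera call takes 0.05 s, during which the arm holds its last target.

## Working session

There is one attempt and no reset: what is moved stays moved. The work goes in short steps, Python scripts to look and compute and a tool call to move; the robot and the scene stay as the last step left them, time stands still between calls to the robot, and variables do not carry over. Pictures are saved under pics/ and viewed, and the job is handed in when it is done.

Besides the shell and the picture viewer there is one more tool, called after "Call:" as name(argument=value, ...), one argument or row to a line, values as JSON. send_rows: Moves the arm, as the interface text tells. Its arguments: {"type":"object","properties":{"series":{"type":"array"},"force":{"type":"number"}},"required":["series"]}

```bash
mkdir -p pics; ls; python3 - <<'E'
from plant import r, vision, order, nets
import cv2
s=r.get_state(); print(s)
for n in ["top","side","wrist"]:
    im=vision.snapshot(n); cv2.imwrite(f"pics/{n}0.png",im)
    p=vision.camera_params(n); print(n,p)
    for l in ["jar_center","carrier_cup","carrier_handle","dock_center"]:
        try: print(l,[(round(d['score'],2),[round(d['location'][1]*560),round(d['location'][0]*420)]) for d in nets.boxes_of(n,l)])
        except Exception as e: print(l,e)
print(r.get_state()['clock'])
E
```

```text
pics
{'clock': 0.0, 'q': array([ 1.29076319,  0.69000116, -0.19450087,  1.56635222,  0.15733247,
        0.90248494, -0.21506533]), 'qd': array([-1.26644497e-05,  1.73428675e-04, -7.61901559e-04, -1.61244442e-03,
       -8.59267420e-05,  7.18731355e-04,  1.43207088e-04]), 'joint_torque': array([-1.89992929e-04, -5.27570021e+01, -1.26637559e+00, -1.53428078e+01,
       -5.25164197e-02,  6.63689832e-03,  1.40551952e-04]), 'tool_pos': array([ 0.19266845, -0.59385211,  0.21589684]), 'eef_rot': array([ 8.08959036e-01, -5.87864288e-01, -7.94226735e-04, -4.75524085e-04]), 'contact_force': array([-0.0188176 , -0.39157869, -0.86182651]), 'moment': array([-0.00923042, -0.02352166, -0.03792878]), 'opening': 1.002203709813886}
top {'intrinsics': array([[439.82848741,   0.        , 280.29290656],
       [  0.        , 439.82848741, 205.92048788],
       [  0.        ,   0.        ,   1.        ]]), 'extrinsics': array([[-0.02154484, -0.99951801, -0.02235092,  0.19029502],
       [-0.98416138,  0.02513793, -0.17548352,  0.56929754],
       [ 0.17596079,  0.01821615, -0.98422862,  1.36492409],
    
[... 720 characters left out ...]
[267, 209])]
carrier_handle [(0.74, [271, 209])]
dock_center [(0.77, [309, 159]), (0.62, [268, 210])]
wrist {'intrinsics': array([[325.1922621 ,   0.        , 284.14608595],
       [  0.        , 325.1922621 , 208.73519605],
       [  0.        ,   0.        ,   1.        ]]), 'extrinsics': array([[ 3.08750322e-01, -9.51143093e-01,  2.35080636e-04,
        -6.25528694e-01],
       [-9.13235644e-01, -2.96376096e-01,  2.79574441e-01,
        -3.90349098e-02],
       [-2.65845626e-01, -8.65333827e-02, -9.60123990e-01,
         3.88537432e-01],
       [ 0.00000000e+00,  0.00000000e+00,  0.00000000e+00,
         1.00000000e+00]])}
jar_center []
carrier_cup []
carrier_handle []
dock_center []
0.75
```

View pics/top0.png

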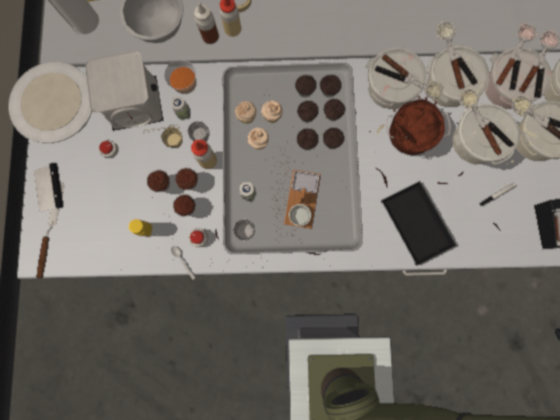

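View pics/side0.png

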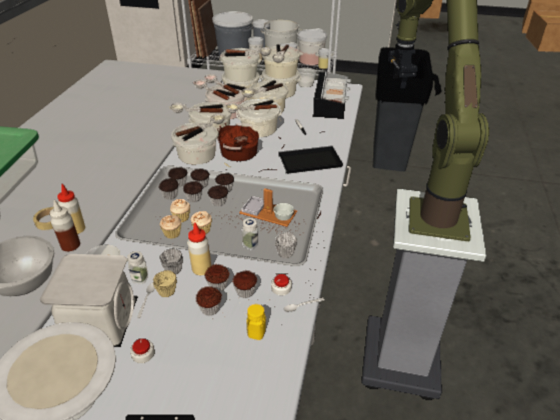

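```bash
python3 - <<'E'
import cv2
a=cv2.imread("pics/top0.png")[110:310,200:480]; cv2.imwrite("pics/top0c.png",cv2.resize(a,None,fx=2.85,fy=2.85,interpolation=cv2.INTER_CUBIC))
a=cv2.imread("pics/side0.png")[120:300,170:410]; cv2.imwrite("pics/side0c.png",cv2.resize(a,None,fx=3.3,fy=3.3,interpolation=cv2.INTER_CUBIC))
E
```

```text
(no output)
```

View pics/top0c.png

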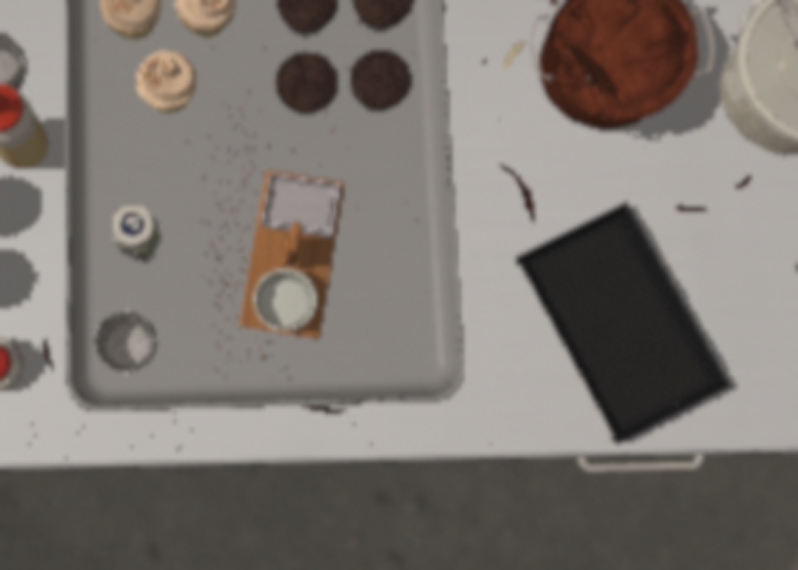

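View pics/side0c.png

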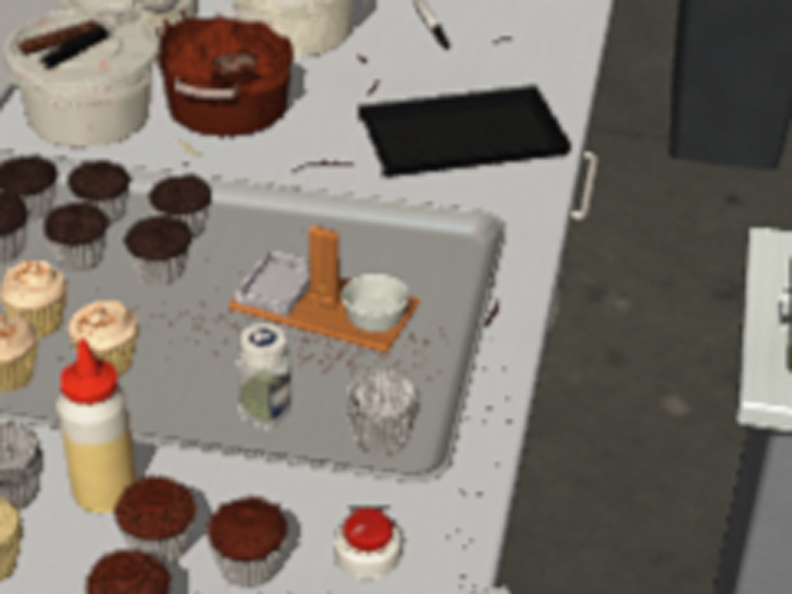

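```bash
cat > h.py <<'E'
import numpy as np, cv2
from plant import r, vision, order, nets
from scipy.spatial.transform import Rotation as R
def ray(n,px,P=None):
    P=P or vision.camera_params(n); K=P['intrinsics'];E=P['extrinsics']
    px=np.atleast_2d(px).astype(float)
    v=np.c_[(px[:,0]-K[0,2])/K[0,0],(px[:,1]-K[1,2])/K[1,1]]
    if n=='wrist':
        t=np.linalg.norm(v,axis=1); s=np.where(t>1e-9,np.sin(t)/np.maximum(t,1e-9),1)
        d=np.c_[v*s[:,None],np.cos(t)]
    else: d=np.c_[v,np.ones(len(v))]
    Rm=E[:3,:3]; c=-Rm.T@E[:3,3]
    return c,d@Rm
def at_z(n,px,z,P=None):
    c,d=ray(n,px,P); return c+d*((z-c[2])/d[:,2])[:,None]
def tri(obs):
    A=np.zeros((3,3));b=np.zeros(3)
    for n,px in obs:
        c,d=ray(n,px); d=d[0]/np.linalg.norm(d[0]); M=np.eye(3)-np.outer(d,d); A+=M;b+=M@c
    return np.linalg.solve(A,b)
def proj(n,X,P=None):
    P=P or vision.camera_params(n); K=P['intrinsics'];E=P['extrinsics']
    X=np.atleast_2d(X); c=X@E[:3,:3].T+E[:3,3]
    if n=='wrist':
        rr=np.linalg.norm(c[:,:2],axis=1); t=np.arctan2(rr,c[:,2]); v=c[:,:2]*(t/np.maximum(rr,1e-9))[:,None]
    else: v=c[:,:2]/c[:,2:]
    return v*[K[0,0],K[1,1]]+[K[0,2],K[1,2]]
def tool(dw,q=None):
    "world shift -> tool axes, cm"
    q=q if q is not None else r.get_state()['eef_rot']
    return np.round(R.from_quat(q).inv().apply(dw)*100,2)
E
python3 - <<'E'
from h import *
c=lambda a:np.array(a)/2.85+[200,110]
cs=lambda a:np.array(a)/3.3+[170,120]
b=at_z('top',c([(267,172),(344,181),(320,338),(241,325)]),0.012); print('base',b, b.mean(0))
print('cup rim',at_z('top',c([(286,300)]),.039))
print('handle top',at_z('top',c([(297,232)]),.107), 'tri',tri([('top',c([(297,232)])),('side',cs([(323,232)]))]))
d=at_z('top',c([(519,260),(629,205),(734,384),(618,441)]),0.017); print('dock',d,d.mean(0))
print('jar cap',at_z('top',c([(133,223)]),.100),'tri',tri([('top',c([(133,223)])),('side',cs([(264,335)]))]))
print('foil',at_z('top',c([(127,342)]),.066))
print('cup side',at_z('side',cs([(376,298)]),.039))
d=at_z('side',cs([(360,105),(538,88),(570,148),(388,174)]),0.017); print('dock side',d,d.mean(0))
E
```

```text
base [[0.70116152 0.12995677 0.012     ]
 [0.68776846 0.0397269  0.012     ]
 [0.50262896 0.07429379 0.012     ]
 [0.51995058 0.16485511 0.012     ]] [0.60287738 0.10220814 0.012     ]
cup rim [[0.54364671 0.11281311 0.039     ]]
handle top [[0.60783838 0.10044346 0.107     ]] tri [0.60470758 0.09985615 0.10022204]
dock [[ 0.58709271 -0.15813864  0.017     ]
 [ 0.64879388 -0.2893553   0.017     ]
 [ 0.43826136 -0.3912434   0.017     ]
 [ 0.37731112 -0.2560613   0.017     ]] [ 0.51286476 -0.27369966  0.017     ]
jar cap [[0.62419778 0.28036236 0.1       ]] tri [0.62054119 0.27988473 0.10116111]
foil [[0.49666225 0.29139949 0.066     ]]
cup side [[0.53719637 0.12288548 0.039     ]]
dock side [[ 0.64327814 -0.28720572  0.017     ]
 [ 0.42659775 -0.37934178  0.017     ]
 [ 0.36988555 -0.24729924  0.017     ]
 [ 0.57735785 -0.14190503  0.017     ]] [ 0.50427982 -0.26393794  0.017     ]
```

Call:
send_rows(
  series=[
    {"delta_pos": [-4,-7,-1],"turn": 0,"jaw": 0},
    {"delta_pos": [-8,-13,-2.3],"turn": 0,"jaw": 0},
    {"delta_pos": [-16.8,-27.2,-2.3],"turn": 0,"jaw": 0},
    {"delta_pos": [-16.8,-27.2,-2.3],"turn": 0,"jaw": 0},
    {"delta_pos": [-16.8,-27.2,-2.3],"turn": 0,"jaw": 0},
    {"delta_pos": [-16.8,-27.2,-2.3],"turn": 0,"jaw": 0},
    {"delta_pos": [-16.8,-27.2,-2.3],"turn": 0,"jaw": 0},
    {"delta_pos": [-16.8,-27.2,-2.3],"turn": 0,"jaw": 0},
  ],
)

```text
clock: 1.42
tool_pos: [0.4027, -0.3469, 0.2402]
eef_rot: [0.81, -0.586, 0.0, -0.001]
contact_force: [-0.2, -0.1, -0.1]
opening: 1.003
```

```bash
python3 - <<'E'
from h import *
P=vision.camera_params('wrist'); im=vision.snapshot('wrist'); cv2.imwrite('pics/w1.png',im); np.save('P1.npy',P['extrinsics'])
s=r.get_state(); print(s['tool_pos'],s['q'],s['clock'])
print(tool(np.array([.60,.20,.24])-s['tool_pos']), proj('wrist',[[.509,-.27,0]],P))
E
```

```text
[ 0.40745651 -0.34188269  0.24058776] [ 0.73596073  0.5353638  -0.19019265  1.81879445  0.12569418  0.79674904
 -0.76066287] 1.4667
[-45.16 -35.6    0.41] [[251.47196825  74.80576072]]
```

View pics/w1.png

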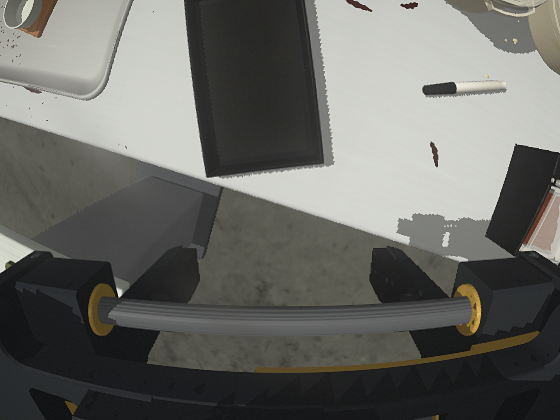

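Call:
send_rows(
  series=[
    {"delta_pos": [-22.5,-18,0],"turn": 0,"jaw": 0},
    {"delta_pos": [-22.5,-18,0],"turn": 0,"jaw": 0},
    {"delta_pos": [-22.5,-18,0],"turn": 0,"jaw": 0},
    {"delta_pos": [-22.5,-18,0],"turn": 0,"jaw": 0},
    {"delta_pos": [-22.5,-18,0],"turn": 0,"jaw": 0},
    {"delta_pos": [-22.5,-18,0],"turn": 0,"jaw": 0},
    {"delta_pos": [-22.5,-18,0],"turn": 0,"jaw": 0},
    {"delta_pos": [-22.5,-18,0],"turn": 0,"jaw": 0},
  ],
)

```text
clock: 2.13
tool_pos: [0.505, -0.0712, 0.2402]
eef_rot: [0.813, -0.582, -0.0, -0.004]
contact_force: [0.1, 0.0, -0.2]
opening: 1.003
```

```bash
python3 - <<'E'
from h import *
P=vision.camera_params('wrist'); im=vision.snapshot('wrist'); cv2.imwrite('pics/w2.png',im); np.save('P2.npy',P['extrinsics'])
s=r.get_state(); print(s['tool_pos'],s['q'],s['clock'])
print(tool(np.array([.56,.26,.22])-s['tool_pos']))
E
```

```text
[ 0.50335194 -0.07594613  0.2399553 ] [ 0.17004145  0.50573627 -0.16854405  1.88390387  0.11465332  0.75938085
 -1.30855957] 2.1833
[-30.05 -16.03   2.09]
```

View pics/w2.png

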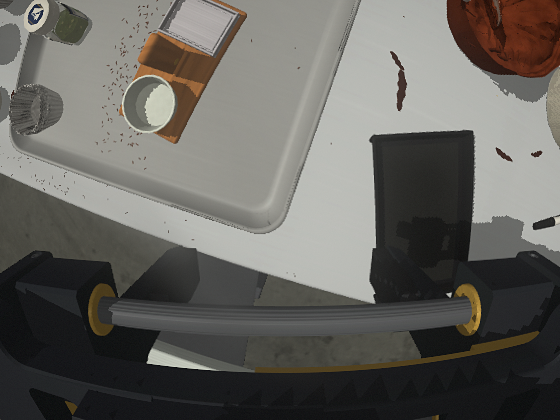

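Call:
send_rows(
  series=[
    {"delta_pos": [-28,-15,1],"turn": 0,"jaw": 0},
    {"delta_pos": [-28,-15,1],"turn": 0,"jaw": 0},
    {"delta_pos": [-28,-15,1],"turn": 0,"jaw": 0},
    {"delta_pos": [-28,-15,1],"turn": 0,"jaw": 0},
    {"delta_pos": [-28,-15,1],"turn": 0,"jaw": 0},
    {"delta_pos": [-28,-15,1],"turn": 0,"jaw": 0},
    {"delta_pos": [-28,-15,1],"turn": 0,"jaw": 0},
    {"delta_pos": [-28,-15,1],"turn": 0,"jaw": 0},
  ],
)

```text
clock: 2.85
tool_pos: [0.5581, 0.2354, 0.2296]
eef_rot: [0.81, -0.587, -0.0, -0.001]
contact_force: [0.9, 0.6, 0.2]
opening: 1.001
```

```bash
python3 - <<'E'
from h import *
P=vision.camera_params('wrist'); im=vision.snapshot('wrist'); cv2.imwrite('pics/w3.png',im); np.save('P3.npy',P['extrinsics'])
s=r.get_state(); print(s['tool_pos'],s['q'],s['clock'])
print(nets.boxes_of('wrist','jar_center'))
print(proj('wrist',[[.622,.28,.1],[.622,.28,.002],[.545,.112,.039],[.604,.101,.107]],P))
E
```

```text
[0.55796475 0.24111463 0.22944049] [-0.40228538  0.64684203 -0.13706643  1.61114223  0.09917915  0.88609986
 -1.82307431] 2.9
[{'location': [0.2812, 0.4618], 'score': 0.65}]
[[258.88166475 113.12965835]
 [265.27956724 114.04137803]
 [378.64061651 223.20979305]
 [428.56143372 194.15847669]]
```

View pics/w3.png

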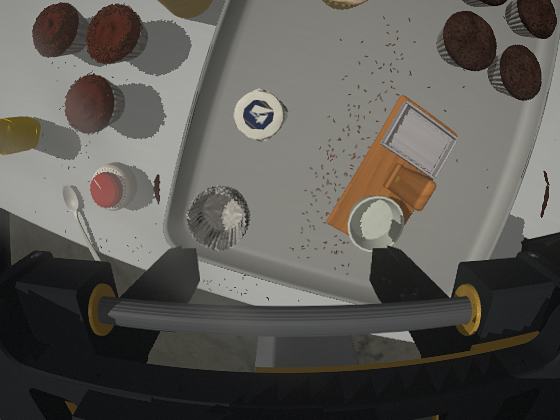

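```bash
python3 - <<'E'
from h import *
s=r.get_state()
Pn=vision.camera_params('wrist')
jar=at_z('wrist',[[259,114]],.1,Pn)[0]; print(jar)
print('cup',at_z('wrist',[[375.5,222]],.039,Pn), 'base',at_z('wrist',[[402,96],[457,131],[327,221]],.010,Pn))
print(tool(np.array([.622,.280,.058])-s['tool_pos']))
E
```

```text
[0.62060954 0.2818558  0.1       ]
cup [[0.54532045 0.11857616 0.039     ]] base [[0.69963034 0.13324126 0.01      ]
 [0.6889404  0.04487759 0.01      ]
 [0.52033663 0.16811285 0.01      ]]
[-1.98 -7.44 17.15]
```

Call:
send_rows(
  series=[
    {"delta_pos": [-2.1,-7.4,3],"turn": 0,"jaw": 0},
    {"delta_pos": [-2.1,-7.4,3],"turn": 0,"jaw": 0},
    {"delta_pos": [-2.1,-7.4,7],"turn": 0,"jaw": 0},
    {"delta_pos": [-2.1,-7.4,11],"turn": 0,"jaw": 0},
    {"delta_pos": [-2.1,-7.4,14],"turn": 0,"jaw": 0},
    {"delta_pos": [-2.1,-7.4,16],"turn": 0,"jaw": 0},
    {"delta_pos": [-2.1,-7.4,17.1],"turn": 0,"jaw": 0},
    {"delta_pos": [-2.1,-7.4,17.1],"turn": 0,"jaw": 0},
  ],
)

```text
clock: 3.62
tool_pos: [0.6206, 0.271, 0.056]
eef_rot: [0.808, -0.589, -0.001, 0.003]
contact_force: [-1.5, 0.0, -0.6]
opening: 0.998
```

```bash
python3 - <<'E'
from h import *
s=r.get_state(); print(s['tool_pos'],s['contact_force'],s['q'][6])
im=vision.snapshot('side'); cv2.imwrite('pics/s4.png',cv2.resize(im[170:320,170:370],None,fx=3.5,fy=3.5))
im=vision.snapshot('wrist'); cv2.imwrite('pics/w4.png',im)
E
```

```text
[0.62062385 0.27096681 0.05604209] [-1.48157568  0.02322276 -0.58977745] -1.8501191524766838
```

View pics/s4.png

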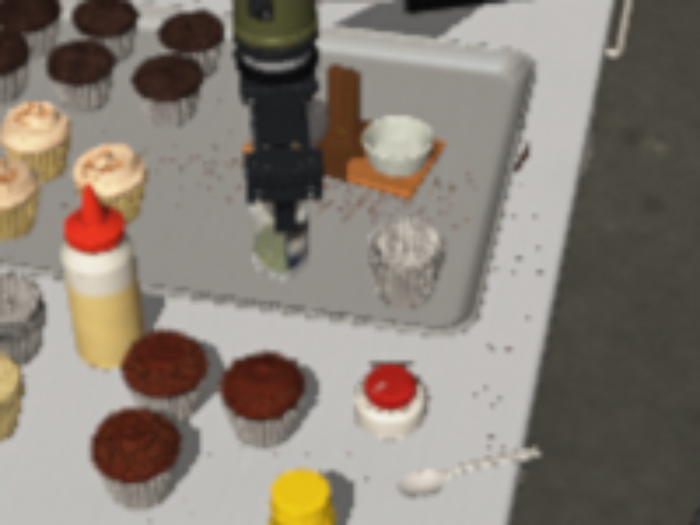

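View pics/w4.png

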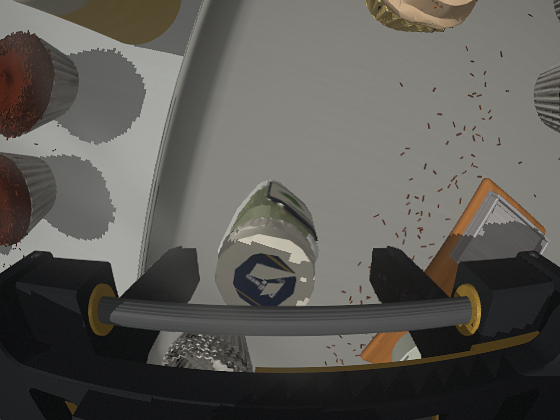

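Call:
send_rows(
  series=[
    {"delta_pos": [-0.9,-0.3,-0.2],"turn": 0,"jaw": 0},
    {"delta_pos": [-0.9,-0.3,-0.2],"turn": 0,"jaw": 0},
    {"delta_pos": [-0.9,-0.3,-0.2],"turn": 0,"jaw": 0},
  ],
  force=15,
)

```text
clock: 3.97
tool_pos: [0.6226, 0.2859, 0.0626]
eef_rot: [0.809, -0.587, 0.0, -0.002]
contact_force: [0.9, 0.6, -0.3]
opening: 0.999
```

```bash
python3 - <<'E'
from h import *
im=vision.snapshot('wrist'); cv2.imwrite('pics/w5.png',im)
s=r.get_state(); print(s['tool_pos'],s['contact_force'],s['q'][6],tool([0,.0,.1]),proj('wrist',[[.621,.281,.1]]))
E
```

```text
[0.6223659  0.28493353 0.06215514] [-0.31389431 -0.29490261  0.66792738] -1.859618704128135 [ -0.01  -0.02 -10.  ] [[290.43460755 284.62765525]]
```

View pics/w5.png

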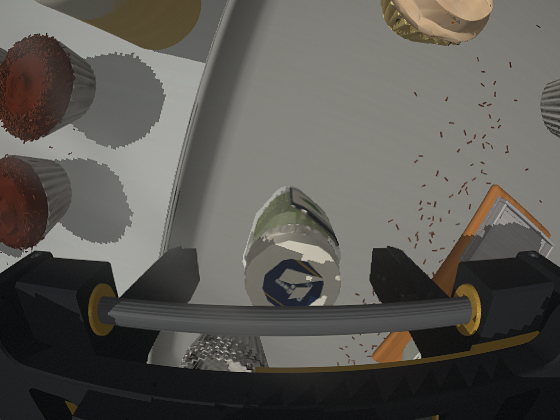

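Call:
send_rows(
  series=[
    {"delta_pos": [0.1,0.2,0.4],"turn": 0,"jaw": 0.2},
    {"delta_pos": [0.1,0.2,0.4],"turn": 0,"jaw": 0.3},
    {"delta_pos": [0.1,0.2,0.4],"turn": 0,"jaw": 0.7},
    {"delta_pos": [0.1,0.2,0.4],"turn": 0,"jaw": 0.7},
    {"delta_pos": [0.1,0.2,0.4],"turn": 0,"jaw": 0.7},
    {"delta_pos": [0.1,0.2,0.4],"turn": 0,"jaw": 0.7},
    {"delta_pos": [0.1,0.2,0.4],"turn": 0,"jaw": 0.7},
  ],
  force=20,
)

```text
clock: 4.6
tool_pos: [0.6204, 0.282, 0.0567]
eef_rot: [0.809, -0.588, 0.0, 0.0]
contact_force: [0.3, -0.9, -1.1]
opening: 0.515
```

```bash
python3 - <<'E'
from h import *
s=r.get_state(); print(s['tool_pos'],s['contact_force'],s['q'][6],s['opening'])
im=vision.snapshot('wrist'); cv2.imwrite('pics/w6.png',im)
E
```

```text
[0.62037079 0.28198996 0.05673612] [ 0.34035597 -0.89089354 -1.14583886] -1.8602799792654487 0.5150435404686103
```

View pics/w6.png

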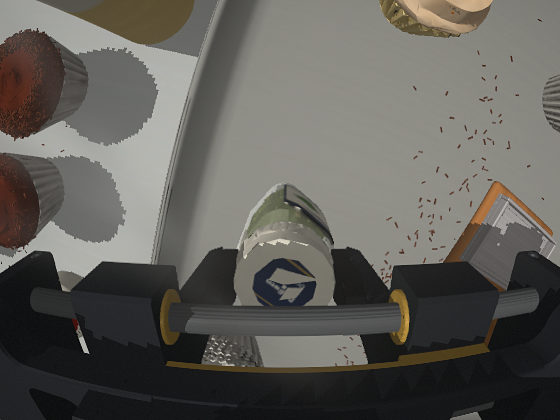

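Call:
send_rows(
  series=[
    {"delta_pos": [0,0,-2],"turn": 0,"jaw": 0.7},
    {"delta_pos": [0,0,-5],"turn": 0,"jaw": 0.7},
    {"delta_pos": [0,0,-8.8],"turn": 5,"jaw": 0.7},
    {"delta_pos": [2,2,-8.8],"turn": 12,"jaw": 0.7},
    {"delta_pos": [4.5,4.5,-8.8],"turn": 19,"jaw": 0.7},
    {"delta_pos": [7,7,-8.8],"turn": 25,"jaw": 0.7},
    {"delta_pos": [9.3,9.3,-8.8],"turn": 29,"jaw": 0.7},
    {"delta_pos": [9.3,9.3,-8.8],"turn": 29,"jaw": 0.7},
  ],
)

```text
clock: 5.32
tool_pos: [0.5565, 0.1559, 0.1445]
eef_rot: [-0.632, 0.775, -0.001, -0.005]
contact_force: [0.1, -1.0, -1.7]
opening: 0.52
```

```bash
python3 - <<'E'
from h import *
im=vision.snapshot('wrist'); cv2.imwrite('pics/w7.png',im)
P=vision.camera_params('wrist')
s=r.get_state(); print(s['tool_pos'],s['contact_force'],s['q'][6],s['opening'],s['eef_rot'])
im=vision.snapshot('side'); cv2.imwrite('pics/s7.png',cv2.resize(im[150:300,170:370],None,fx=3.5,fy=3.5))
np.save('P7.npy',vision.camera_params('wrist')['extrinsics']); print(r.get_state()['tool_pos'])
E
```

```text
[0.5586786  0.16011295 0.14472771] [ 0.75313013 -0.1813714  -1.35286479] -2.120848871548549 0.5199010058814743 [-6.33769249e-01  7.73518350e-01 -7.03295501e-04 -2.32528292e-03]
[0.56006032 0.16345759 0.14488138]
```

View pics/w7.png

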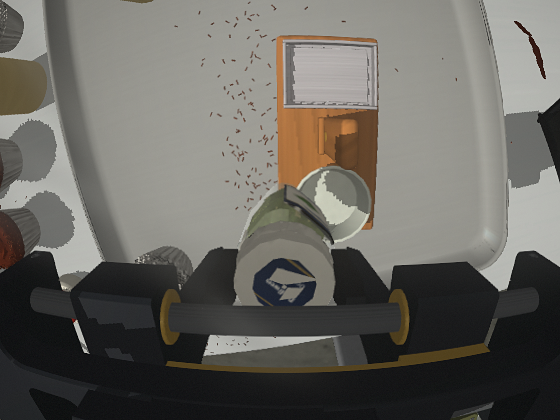

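View pics/s7.png

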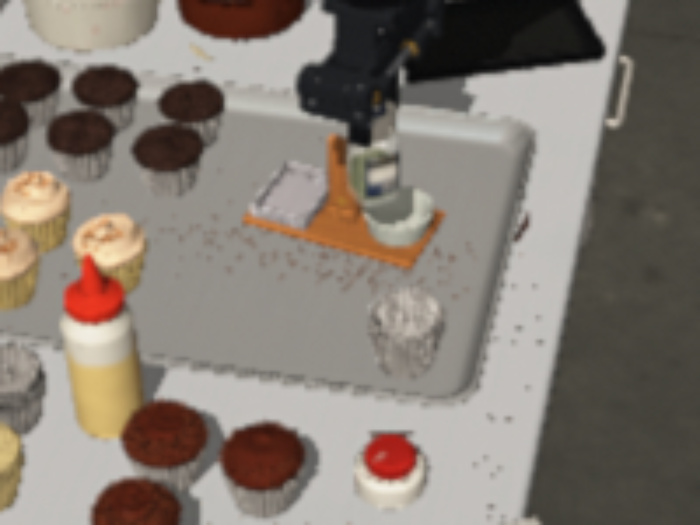

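```bash
python3 - <<'E'
from h import *
P=vision.camera_params('wrist');s=r.get_state()
im=vision.snapshot('wrist'); s2=r.get_state(); print(s['tool_pos'],s2['tool_pos'],s2['eef_rot'])
cv2.imwrite('pics/w8.png',cv2.resize(im[20:300,180:460],None,fx=2.1,fy=2.1,interpolation=cv2.INTER_CUBIC)); np.save('P8.npy',P['extrinsics'])
print(nets.boxes_of('wrist','carrier_cup'),nets.boxes_of('wrist','jar_center'))
E
```

```text
[0.56006032 0.16345759 0.14488138] [0.56072351 0.16546666 0.14489583] [-6.36088614e-01  7.71615861e-01  1.17042574e-04  4.73844714e-04]
[] [{'location': [0.6081, 0.5141], 'score': 0.68}, {'location': [0.3052, 0.6062], 'score': 0.33}]
```

View pics/w8.png

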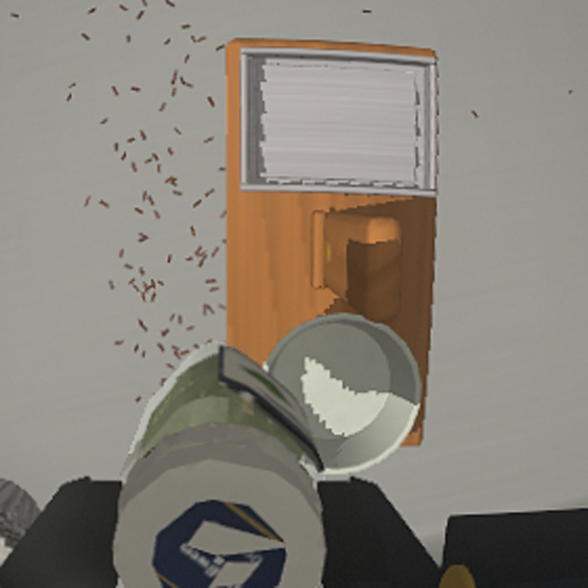

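```bash
python3 - <<'E'
from h import *
P=vision.camera_params('wrist'); P['extrinsics']=np.load('P8.npy')
f=lambda a:np.array(a)/2.1+[180,20]
print('cup',at_z('wrist',f([[343,394]]),.039,P))
b=at_z('wrist',f([[228,41],[437,48],[228,330],[424,445]]),.010,P); print(b, np.degrees(np.arctan2(*(b[0]-b[2])[1::-1])),np.degrees(np.arctan2(*(b[1]-b[3])[1::-1])))
print('handle',at_z('wrist',f([[374,266]]),.107,P))
# fit base with wrist corners + cup
s=r.get_state();print(s['tool_pos'], np.degrees(2*np.arctan2(s['eef_rot'][1],s['eef_rot'][0])))
# jar cap -> world
print('jar',at_z('wrist',f([[219,520]]),.1+.0881,P))
print(proj('top',[[.545,.116,.039],[.604,.104,.107]]))
E
```

```text
cup [[0.54283832 0.11254658 0.039     ]]
[[0.70084764 0.13065693 0.01      ]
 [0.68483818 0.03783445 0.01      ]
 [0.57332734 0.15560292 0.01      ]
 [0.5001256  0.07241211 0.01      ]] -11.06863098284431 -10.602887231100878
handle [[0.60289201 0.10583093 0.107     ]]
[0.56097325 0.16686038 0.14468641] 259.10396157450316
jar [[0.56904207 0.16078383 0.1881    ]]
[[299.3542302  214.87474075]
 [303.10469788 192.64050637]]
```

Call:
send_rows(
  series=[
    {"delta_pos": [3,0.4,0],"turn": 0,"jaw": 0.7},
    {"delta_pos": [5.6,0.7,1],"turn": 0,"jaw": 0.7},
    {"delta_pos": [5.6,0.7,2],"turn": 0,"jaw": 0.7},
    {"delta_pos": [5.6,0.7,2],"turn": 0,"jaw": 0.7},
    {"delta_pos": [5.6,0.7,2],"turn": 0,"jaw": 0.7},
    {"delta_pos": [5.6,0.7,2],"turn": 0,"jaw": 0.7},
  ],
)

```text
clock: 6.07
tool_pos: [0.5437, 0.1136, 0.1249]
eef_rot: [-0.637, 0.771, 0.0, 0.001]
contact_force: [0.1, 0.5, -1.7]
opening: 0.517
```

```bash
python3 - <<'E'
from h import *
s=r.get_state(); print(s['tool_pos'],s['contact_force'])
im=vision.snapshot('side'); cv2.imwrite('pics/s9.png',cv2.resize(im[150:260,220:330],None,fx=5,fy=5,interpolation=cv2.INTER_CUBIC))
im=vision.snapshot('wrist'); cv2.imwrite('pics/w9.png',im)
s=r.get_state();print(s['tool_pos'],tool(np.array([.5435,.113,.0705])-s['tool_pos']))
E
```

```text
[0.54374724 0.11359719 0.12491262] [ 0.12518948  0.46378811 -1.72598617]
[0.54365944 0.11316108 0.12512379] [0.03 0.02 5.46]
```

View pics/s9.png

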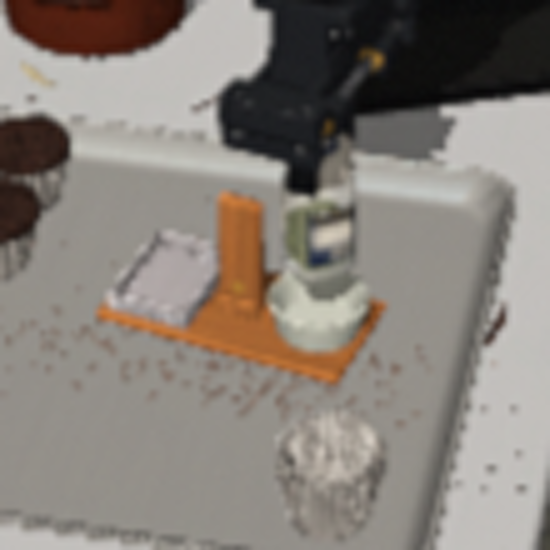

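View pics/w9.png

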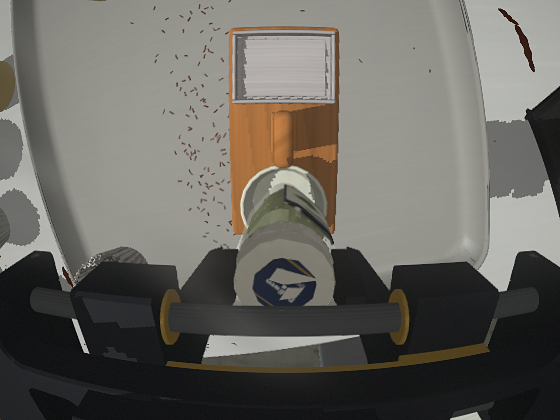

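```bash
python3 - <<'E'
from h import *
q=proj('side',[[.5435,.113,.039],[.5435,.113,.015],[.5435,.113,.070],[.5435,.113,.168]])
print((q-[220,150])*5, q)
# rim ellipse
print((proj('side',[[.5435+.036,.113,.039],[.5435-.036,.113,.039],[.5435,.113+.036,.039],[.5435,.113-.036,.039]])-[220,150])*5)
E
```

```text
[[313.83073223 291.81034609]
 [313.44496968 318.18611013]
 [314.33894525 257.0622694 ]
 [316.02346674 141.88638915]] [[282.76614645 208.36206922]
 [282.68899394 213.63722203]
 [282.86778905 201.41245388]
 [283.20469335 178.37727783]]
[[264.23598634 284.89873353]
 [363.75021802 298.76721499]
 [303.19553385 323.04723847]
 [324.13841496 261.53540769]]
```

```bash
python3 - <<'E'
from h import *
s=r.get_state();t=s['tool_pos'];P=vision.camera_params('wrist')
zc=t[2]-.0567+.1
for px in ([285,279],[285,284],[285,290]): print(tool(at_z('wrist',[px],zc,P)[0]-t))
print(proj('wrist',[[t[0],t[1],zc],[t[0],t[1],zc-.098],[t[0],t[1],.039],[.5435,.113,.039]],P))
# predicted cap outline
a=np.linspace(0,2*np.pi,40)
o=proj('wrist',np.c_[t[0]+.0235*np.cos(a),t[1]+.0235*np.sin(a),a*0+zc],P); print(o.min(0),o.max(0))
o=proj('wrist',np.c_[t[0]+.0235*np.cos(a),t[1]+.0235*np.sin(a),a*0+zc-.098],P); print('bottom',o.min(0),o.max(0))
o=proj('wrist',np.c_[.5435+.036*np.cos(a),.113+.036*np.sin(a),a*0+.039],P); print('rim',o.min(0),o.max(0))
E
python3 -c "
import cv2
a=cv2.imread('pics/w9.png')[140:320,200:370];cv2.imwrite('pics/w9c.png',cv2.resize(a,None,fx=3.3,fy=3.3,interpolation=cv2.INTER_CUBIC))"
```

```text
[ 0.12 -0.38 -4.33]
[ 0.12 -0.13 -4.33]
[ 0.12  0.17 -4.33]
[[282.07212808 286.48673618]
 [283.11453925 217.95836656]
 [283.29758991 206.10098489]
 [283.53015049 206.25097243]]
[228.60255449 236.49388891] [335.50700421 328.97465674]
bottom [250.52695126 185.89741006] [315.76663698 248.0883468 ]
rim [239.41948338 162.12249668] [327.69611631 247.22466106]
```

View pics/w9c.png

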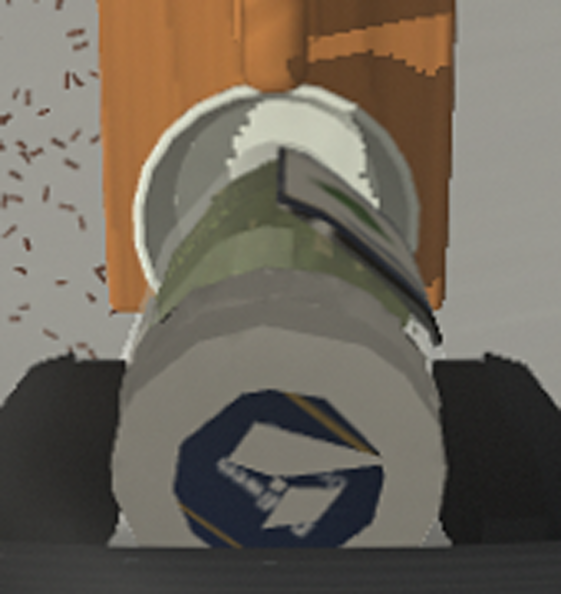

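Call:
send_rows(
  series=[
    {"delta_pos": [0,0,1.2],"turn": 0,"jaw": 0.7},
    {"delta_pos": [0,0,2.4],"turn": 0,"jaw": 0.7},
    {"delta_pos": [0,0,3.4],"turn": 0,"jaw": 0.7},
    {"delta_pos": [0,0,4.1],"turn": 0,"jaw": 0.7},
    {"delta_pos": [0,0,4.7],"turn": 0,"jaw": 0.7},
    {"delta_pos": [0,0,4.7],"turn": 0,"jaw": 0.7},
  ],
)

```text
clock: 6.67
tool_pos: [0.5427, 0.1122, 0.0768]
eef_rot: [-0.636, 0.771, 0.0, -0.0]
contact_force: [-0.0, 0.6, -1.5]
opening: 0.515
```

```bash
python3 - <<'E'
from h import *
im=vision.snapshot('side'); cv2.imwrite('pics/s10.png',cv2.resize(im[150:260,220:330],None,fx=5,fy=5,interpolation=cv2.INTER_CUBIC))
im=vision.snapshot('wrist'); cv2.imwrite('pics/w10.png',im)
s=r.get_state(); print(s['tool_pos'],s['contact_force'],s['eef_rot'])
E
```

```text
[0.54304614 0.11186881 0.07774679] [ 0.23741076  0.93281694 -1.35827409] [-6.36086893e-01  7.71617405e-01  7.49881164e-05  1.99018798e-04]
```

View pics/s10.png

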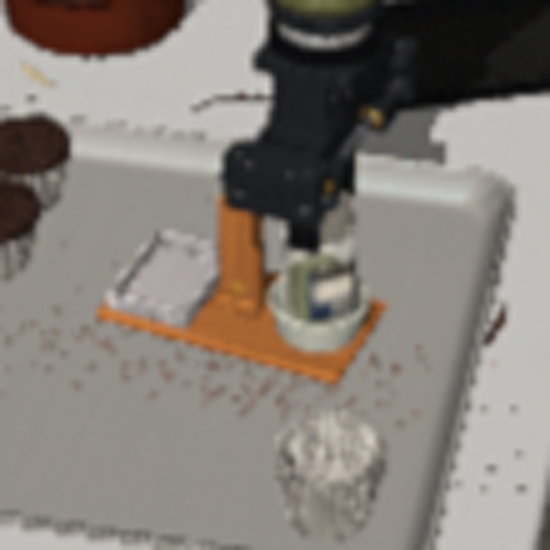

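View pics/w10.png

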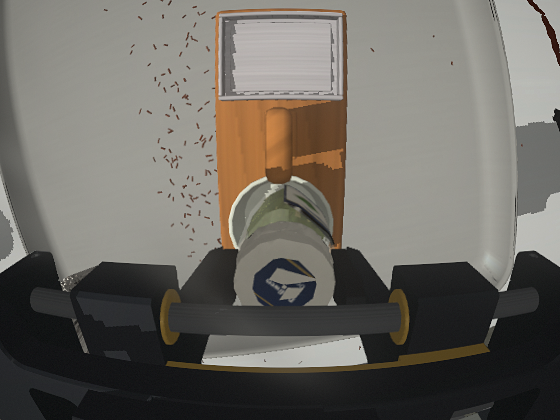

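Call:
send_rows(
  series=[
    {"delta_pos": [0,0,0.3],"turn": 0,"jaw": 0.7},
    {"delta_pos": [0,0,0.6],"turn": 0,"jaw": 0.7},
    {"delta_pos": [0,0,0.75],"turn": 0,"jaw": 0.7},
    {"delta_pos": [0,0,0.75],"turn": 0,"jaw": 0.7},
    {"delta_pos": [0,0,0.75],"turn": 0,"jaw": 0.7},
  ],
)

```text
clock: 7.18
tool_pos: [0.5429, 0.1115, 0.0702]
eef_rot: [-0.636, 0.772, -0.0, 0.0]
contact_force: [0.4, 1.5, -0.1]
opening: 0.514
```

Call:
send_rows(
  series=[
    {"delta_pos": [0,0,0.05],"turn": 0,"jaw": 0.44},
    {"delta_pos": [0,0,0.05],"turn": 0,"jaw": 0.4},
    {"delta_pos": [0,0,0.05],"turn": 0,"jaw": 0.3},
    {"delta_pos": [0,0,0.05],"turn": 0,"jaw": 0.15},
    {"delta_pos": [0,0,0.05],"turn": 0,"jaw": 0.15},
    {"delta_pos": [0,0,0.05],"turn": 0,"jaw": 0.15},
  ],
)

```text
clock: 7.68
tool_pos: [0.5428, 0.1112, 0.0697]
eef_rot: [-0.636, 0.772, -0.0, -0.0]
contact_force: [-0.0, 0.1, 0.2]
opening: 0.845
```

```bash
python3 - <<'E'
from h import *
im=vision.snapshot('side'); cv2.imwrite('pics/s11.png',cv2.resize(im[150:260,220:330],None,fx=5,fy=5,interpolation=cv2.INTER_CUBIC))
im=vision.snapshot('wrist'); cv2.imwrite('pics/w11.png',im)
s=r.get_state(); print(s['tool_pos'],s['contact_force'],s['opening'])
E
```

```text
[0.54284736 0.11127847 0.06971723] [ 0.58687498 -0.27340546 -0.09773857] 0.8475278926189647
```

View pics/s11.png

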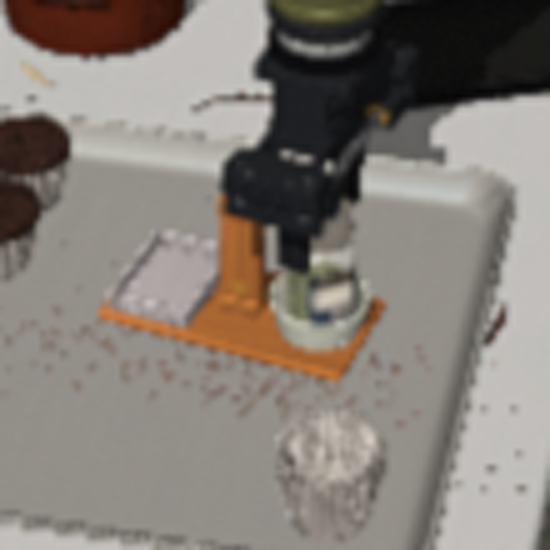

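View pics/w11.png

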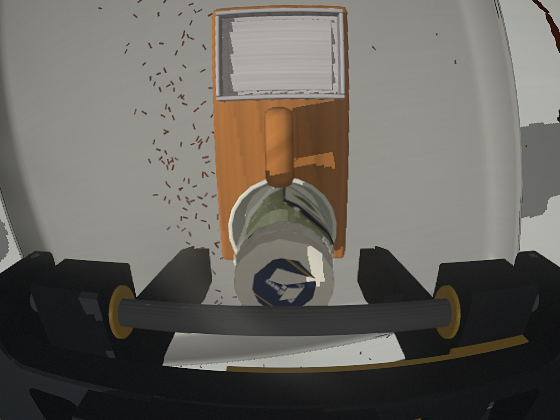

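Call:
send_rows(
  series=[
    {"delta_pos": [0,0,-1],"turn": 0,"jaw": 0.15},
    {"delta_pos": [0,0,-3],"turn": 0,"jaw": 0.15},
    {"delta_pos": [0,0,-6],"turn": 0,"jaw": 0.15},
    {"delta_pos": [0,0,-9.5],"turn": 0,"jaw": 0.1},
    {"delta_pos": [0,0,-11],"turn": 0,"jaw": 0},
    {"delta_pos": [0,-1,-11],"turn": 0,"jaw": 0},
    {"delta_pos": [0,-1,-11],"turn": 0,"jaw": 0},
  ],
)

```text
clock: 8.37
tool_pos: [0.5551, 0.1093, 0.182]
eef_rot: [-0.636, 0.772, -0.001, 0.002]
contact_force: [0.3, 0.3, 0.6]
opening: 1.0
```

```bash
python3 - <<'E'
from h import *
r0=r.get_state()['tool_pos']
im=vision.snapshot('side'); cv2.imwrite('pics/s12.png',cv2.resize(im[150:260,220:330],None,fx=5,fy=5,interpolation=cv2.INTER_CUBIC))
P=vision.camera_params('wrist'); s=r.get_state()
im=vision.snapshot('wrist'); cv2.imwrite('pics/w12.png',im[0:300]); np.save('P12.npy',P['extrinsics'])
print(r0,s['tool_pos'],r.get_state()['tool_pos'],s['clock'])
E
```

```text
[0.55508823 0.10930252 0.18199175] [0.55346417 0.10925737 0.1807585 ] [0.55234405 0.10935238 0.17992143] 8.4167
```

View pics/s12.png

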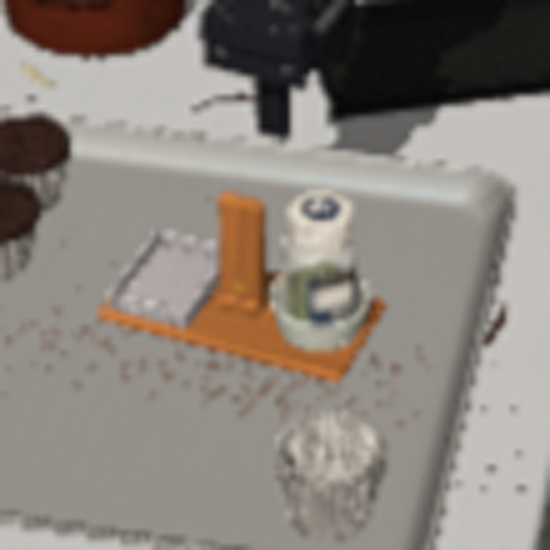

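View pics/w12.png

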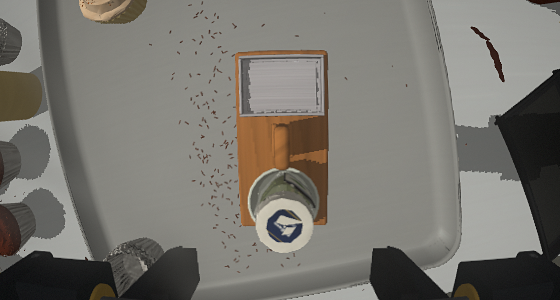

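```bash
python3 - <<'E'
from h import *
P=vision.camera_params('wrist'); s=r.get_state(); print(s['tool_pos'])
P['extrinsics']=np.load('P12.npy')
print('handle',at_z('wrist',[[281.5,147.5]],.107,P))
b=at_z('wrist',[[236,51.5],[327,50.5],[240,223],[326,225]],.010,P); print(b,b.mean(0),np.degrees(np.arctan2(*(b[0]-b[2])[1::-1])),np.degrees(np.arctan2(*(b[1]-b[3])[1::-1])))
print(proj('wrist',[[.602,.102,.107],[.602,.102,.047]],P))
h=np.array([.6025,.102,.079]); print(tool(h-s['tool_pos']))
im=cv2.imread('pics/w12.png')[40:240,220:340]; cv2.imwrite('pics/w12c.png',cv2.resize(im,None,fx=3,fy=3,interpolation=cv2.INTER_CUBIC))
E
```

```text
[0.55234405 0.10935238 0.17992143]
handle [[0.60143734 0.10108612 0.107     ]]
[[0.70190659 0.12998782 0.01      ]
 [0.68477815 0.03804851 0.01      ]
 [0.52046896 0.16467478 0.01      ]
 [0.4999855  0.07184491 0.01      ]] [0.6017848  0.10113901 0.01      ] -10.823119980679326 -10.3641803741456
[[280.14275625 146.99795644]
 [280.98554926 141.09759065]]
[-0.24 -5.07 10.09]
```

View pics/w12c.png

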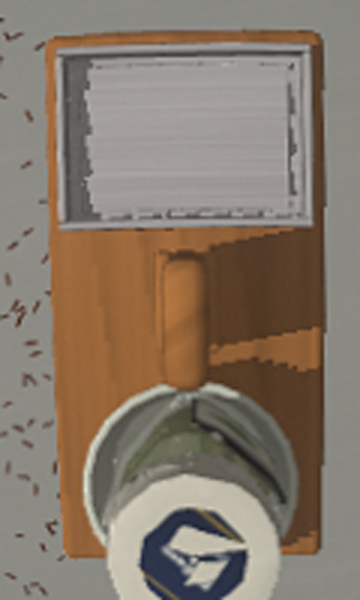

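Call:
send_rows(
  series=[
    {"delta_pos": [-0.1,-2.5,0],"turn": 0,"jaw": 0},
    {"delta_pos": [-0.1,-5,0],"turn": 0,"jaw": 0},
    {"delta_pos": [-0.1,-5,1],"turn": 0,"jaw": 0},
    {"delta_pos": [-0.1,-5,4],"turn": 0,"jaw": 0},
    {"delta_pos": [-0.1,-5,6.5],"turn": 0,"jaw": 0},
    {"delta_pos": [-0.1,-5,8.5],"turn": 0,"jaw": 0},
    {"delta_pos": [-0.1,-5,9.7],"turn": 0,"jaw": 0},
    {"delta_pos": [-0.1,-5,10.1],"turn": 0,"jaw": 0},
  ],
)

```text
clock: 9.13
tool_pos: [0.5993, 0.1007, 0.076]
eef_rot: [-0.636, 0.772, 0.001, -0.003]
contact_force: [-0.2, -0.6, 0.3]
opening: 1.002
```

```bash
python3 - <<'E'
from h import *
im=vision.snapshot('side'); cv2.imwrite('pics/s13.png',cv2.resize(im[150:260,220:330],None,fx=5,fy=5,interpolation=cv2.INTER_CUBIC))
im=vision.snapshot('wrist'); cv2.imwrite('pics/w13.png',im)
s=r.get_state(); print(s['tool_pos'],s['contact_force'],tool(np.array([.602,.1012,.079])-s['tool_pos']))
E
```

```text
[0.60108311 0.10091604 0.07801023] [ 0.54067613 -0.11098893  0.53567168] [-0.05 -0.08 -0.1 ]
```

View pics/s13.png

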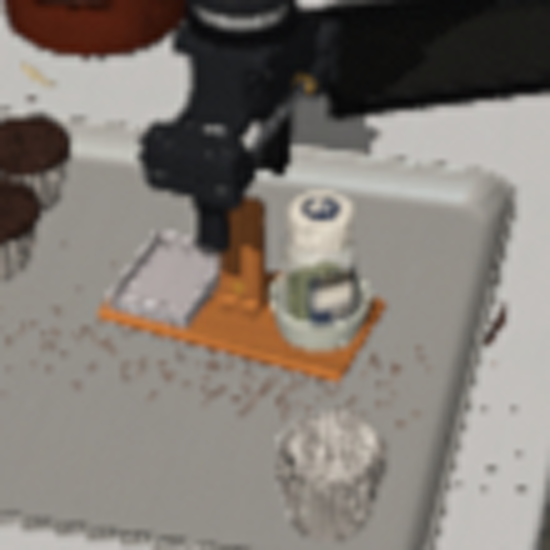

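View pics/w13.png

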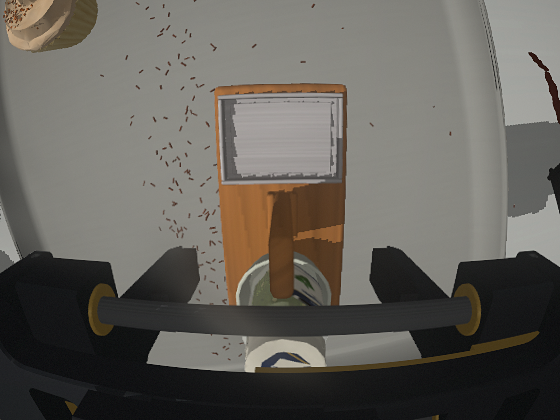

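Call:
send_rows(
  series=[
    {"delta_pos": [0,0,0],"turn": 0,"jaw": 0.4},
    {"delta_pos": [0,0,0],"turn": 0,"jaw": 0.7},
    {"delta_pos": [0,0,0],"turn": 0,"jaw": 0.8},
    {"delta_pos": [0,0,0],"turn": 0,"jaw": 0.84},
    {"delta_pos": [0,0,0],"turn": 0,"jaw": 0.9},
    {"delta_pos": [0,0,0],"turn": 0,"jaw": 1},
    {"delta_pos": [0,0,0],"turn": 0,"jaw": 1},
    {"delta_pos": [0,0,0],"turn": 0,"jaw": 1},
  ],
  force=40,
)

```text
clock: 9.9
tool_pos: [0.602, 0.1009, 0.0788]
eef_rot: [-0.636, 0.772, -0.0, 0.0]
contact_force: [-0.0, 0.4, -0.8]
opening: 0.419
```

```bash
python3 - <<'E'
from h import *
s=r.get_state(); print(s['tool_pos'],s['contact_force'],s['opening'],s['eef_rot'],s['q'])
im=vision.snapshot('side'); cv2.imwrite('pics/s14.png',cv2.resize(im[150:260,220:330],None,fx=5,fy=5,interpolation=cv2.INTER_CUBIC))
E
```

```text
[0.60196318 0.10090229 0.07877615] [-0.04841681  0.37055236 -0.79975415] 0.41948673236690853 [-6.35937868e-01  7.71740258e-01 -5.02000644e-05  2.49966290e-05] [-0.23740177  0.8515483  -0.00756249  1.7244173   0.01074495  0.56557888
 -2.01460176]
```

View pics/s14.png

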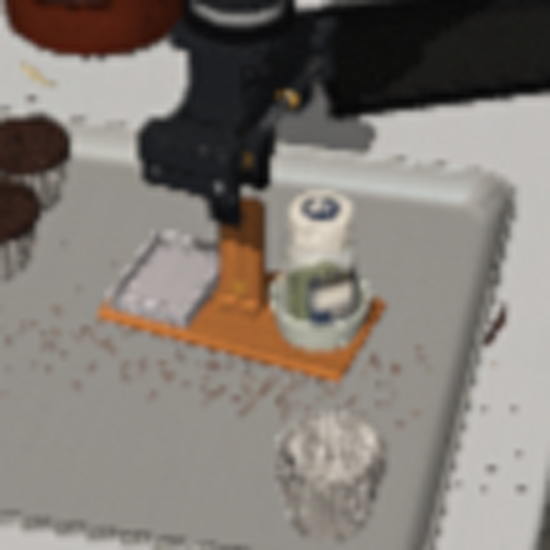

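Still closing (opening 0.42); keep waiting.

Call:
send_rows(
  series=[
    {"delta_pos": [0,0,0],"turn": 0,"jaw": 1},
    {"delta_pos": [0,0,0],"turn": 0,"jaw": 1},
    {"delta_pos": [0,0,0],"turn": 0,"jaw": 1},
    {"delta_pos": [0,0,0],"turn": 0,"jaw": 1},
    {"delta_pos": [0,0,0],"turn": 0,"jaw": 1},
    {"delta_pos": [0,0,0],"turn": 0,"jaw": 1},
    {"delta_pos": [0,0,0],"turn": 0,"jaw": 1},
  ],
)

```text
clock: 10.53
tool_pos: [0.6019, 0.1013, 0.0785]
eef_rot: [-0.636, 0.772, 0.0, 0.0]
contact_force: [0.8, 1.7, -0.9]
opening: 0.127
```

Call:
send_rows(
  series=[
    {"delta_pos": [0,0,-0.3],"turn": 0,"jaw": 1},
    {"delta_pos": [0,0,-0.9],"turn": 0,"jaw": 1},
    {"delta_pos": [0,0,-1.9],"turn": 0,"jaw": 1},
    {"delta_pos": [0,0,-3],"turn": 0,"jaw": 1},
    {"delta_pos": [0,0,-4],"turn": 0,"jaw": 1},
    {"delta_pos": [0,0,-4.6],"turn": 0,"jaw": 1},
    {"delta_pos": [0,0,-4.8],"turn": 0,"jaw": 1},
    {"delta_pos": [0,0,-4.8],"turn": 0,"jaw": 1},
  ],
  force=45,
)

```text
clock: 11.2
tool_pos: [0.6024, 0.101, 0.1277]
eef_rot: [-0.636, 0.772, -0.0, 0.001]
contact_force: [0.5, 0.4, -6.3]
opening: 0.125
```

```bash
python3 - <<'E'
from h import *
s=r.get_state(); print(s['tool_pos'],s['contact_force'],s['moment'],s['opening'])
im=vision.snapshot('side'); cv2.imwrite('pics/s15.png',cv2.resize(im[130:260,220:330],None,fx=4.6,fy=4.6,interpolation=cv2.INTER_CUBIC))
E
```

```text
[0.6024374  0.10095547 0.12771793] [ 0.50058114  0.37466444 -6.33559264] [ 0.00499105 -0.00761645  0.01116838] 0.125138123745001
```

View pics/s15.png

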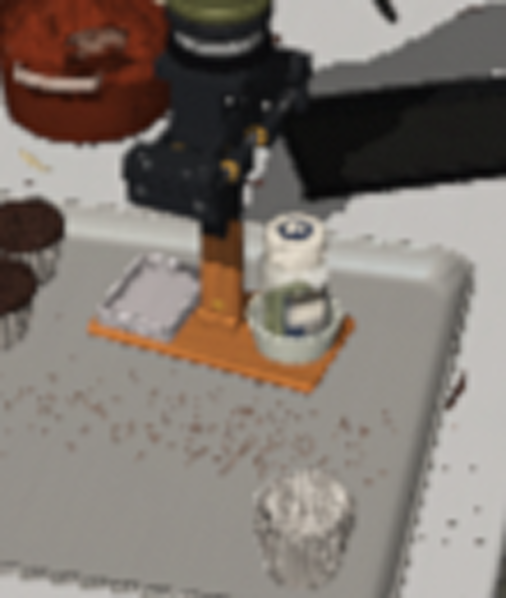

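Call:
send_rows(
  series=[
    {"delta_pos": [0.7,0,0],"turn": -1,"jaw": 1},
    {"delta_pos": [2.2,0.1,0],"turn": -3,"jaw": 1},
    {"delta_pos": [4.6,0.2,0],"turn": -6,"jaw": 1},
    {"delta_pos": [7.4,0.4,0],"turn": -9,"jaw": 1},
    {"delta_pos": [10.2,0.6,0],"turn": -12,"jaw": 1},
    {"delta_pos": [13,0.7,0],"turn": -15,"jaw": 1},
    {"delta_pos": [15.5,0.9,0],"turn": -17,"jaw": 1},
    {"delta_pos": [17.3,1,0],"turn": -18,"jaw": 1},
  ],
)

```text
clock: 11.92
tool_pos: [0.5571, -0.0713, 0.1261]
eef_rot: [0.749, -0.663, -0.0, 0.002]
contact_force: [-0.0, -1.8, -6.3]
opening: 0.131
```

Call:
send_rows(
  series=[
    {"delta_pos": [0.5,0,0],"turn": 0,"jaw": 1},
    {"delta_pos": [0.5,0,0],"turn": 0,"jaw": 1},
  ],
)

```text
clock: 12.08
tool_pos: [0.559, -0.0749, 0.1263]
eef_rot: [0.747, -0.664, 0.0, 0.001]
contact_force: [1.3, -0.2, -5.3]
opening: 0.122
```

```bash
python3 - <<'E'
from h import *
im=vision.snapshot('side'); cv2.imwrite('pics/s16.png',cv2.resize(im[80:230,220:400],None,fx=4,fy=4,interpolation=cv2.INTER_CUBIC))
P=vision.camera_params('wrist'); s=r.get_state()
im=vision.snapshot('wrist'); cv2.imwrite('pics/w16.png',im); np.save('P16.npy',P['extrinsics'])
s2=r.get_state(); print(s['tool_pos'],s2['tool_pos'],s['contact_force'],s['opening'],s['clock'], np.degrees(2*np.arctan2(s['eef_rot'][1],s['eef_rot'][0])),s['q'])
print(tool(np.array([.512,-.2735,.128])-s2['tool_pos']))
print(proj('wrist',[[.512,-.2735,0]],P))
E
```

```text
[ 0.55993104 -0.07228063  0.12649441] [ 0.56022868 -0.07051402  0.12658063] [-0.56421995  0.75240312 -5.08396446] 0.12431346447927284 12.1333 -83.10569136734078 [ 0.12480691  0.73431398 -0.13151593  1.83635624  0.16010597  0.58065443
 -1.55770525]
[19.56  7.27 -0.18]
[[458.72868777 258.60987804]]
```

View pics/s16.png

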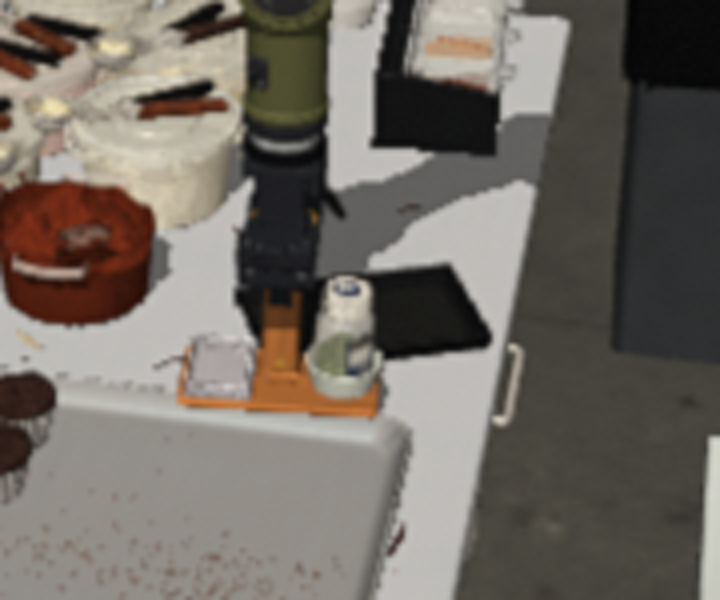

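View pics/w16.png

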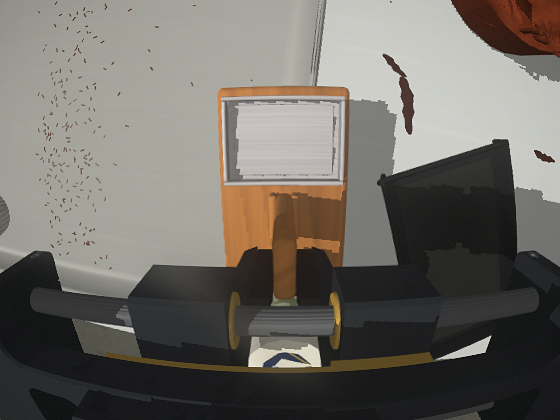

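```bash
python3 - <<'E'
from h import *
P=vision.camera_params('wrist'); P['extrinsics']=np.load('P16.npy')
b=at_z('wrist',[[380,181],[507,141]],.017,P); print(b,b.mean(0))
u=np.array([np.cos(np.radians(25.4)),np.sin(np.radians(25.4)),0])
L=(np.array([.618,-.2237,0])-np.array([.4078,-.3237,0])); print(np.linalg.norm(L), b.mean(0)-u*np.linalg.norm(L)/2)
d=b[1]-b[0]; print(np.degrees(np.arctan2(d[1],d[0]))+90,np.linalg.norm(d))
s=r.get_state();print(s['tool_pos'])
E
```

```text
[[ 0.58666721 -0.15582892  0.017     ]
 [ 0.64793701 -0.28749131  0.017     ]] [ 0.61730211 -0.22166012  0.017     ]
0.2327746549777273 [ 0.51216533 -0.27158273  0.017     ]
24.955165701654423 0.1452204245064455
[ 0.56022868 -0.07051402  0.12658063]
```

Call:
send_rows(
  series=[
    {"delta_pos": [0.7,0.3,0],"turn": -1,"jaw": 1},
    {"delta_pos": [2.4,0.9,0],"turn": -3,"jaw": 1},
    {"delta_pos": [5,1.8,0],"turn": -6,"jaw": 1},
    {"delta_pos": [8,3,0],"turn": -9,"jaw": 1},
    {"delta_pos": [11.2,4.2,0],"turn": -12,"jaw": 1},
    {"delta_pos": [14.4,5.3,0],"turn": -15,"jaw": 1},
    {"delta_pos": [17,6.3,0],"turn": -17,"jaw": 1},
    {"delta_pos": [18.6,6.9,0],"turn": -18,"jaw": 1},
  ],
)

```text
clock: 12.85
tool_pos: [0.5123, -0.2691, 0.1266]
eef_rot: [0.843, -0.538, 0.0, 0.001]
contact_force: [-1.8, -0.6, -5.9]
opening: 0.128
```

Call:
send_rows(
  series=[
    {"delta_pos": [0.9,0.1,0],"turn": -0.4,"jaw": 1},
    {"delta_pos": [0.9,0.1,0],"turn": -0.4,"jaw": 1},
    {"delta_pos": [0.9,0.1,0],"turn": -0.4,"jaw": 1},
    {"delta_pos": [0.9,0.1,0],"turn": -0.4,"jaw": 1},
  ],
)

```text
clock: 13.18
tool_pos: [0.5179, -0.2704, 0.1267]
eef_rot: [0.846, -0.533, -0.0, -0.001]
contact_force: [0.8, 1.4, -5.1]
opening: 0.129
```

```bash
python3 - <<'E'
from h import *
im=vision.snapshot('side'); cv2.imwrite('pics/s17.png',cv2.resize(im[80:230,220:400],None,fx=4,fy=4,interpolation=cv2.INTER_CUBIC))
P=vision.camera_params('wrist'); s=r.get_state()
im=vision.snapshot('wrist'); cv2.imwrite('pics/w17.png',im); np.save('P17.npy',P['extrinsics'])
im=vision.snapshot('top'); cv2.imwrite('pics/t17.png',cv2.resize(im[140:300,340:500],None,fx=3.7,fy=3.7,interpolation=cv2.INTER_CUBIC)); 
s2=r.get_state(); print(s['tool_pos'],s2['tool_pos'],s['contact_force'],s['opening'],s2['clock'], np.degrees(2*np.arctan2(s2['eef_rot'][1],s2['eef_rot'][0])))
print(tool(np.array([.512,-.2728,.128])-s2['tool_pos']))
E
```

```text
[ 0.51778194 -0.27049974  0.12676581] [ 0.51736425 -0.27143338  0.12680054] [-1.13708645 -0.55663495 -4.76744206] 0.13092368545147354 13.3333 -64.44756640700525
[-0.11  0.54 -0.12]
```

View pics/s17.png

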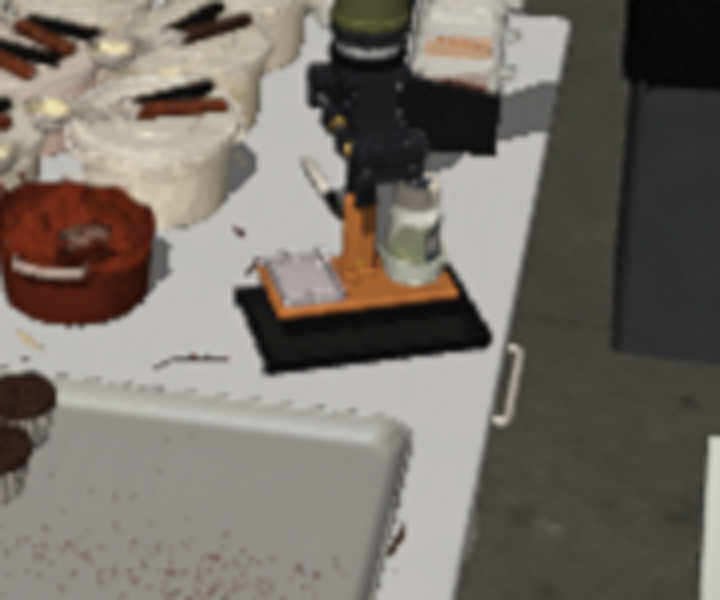

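View pics/w17.png

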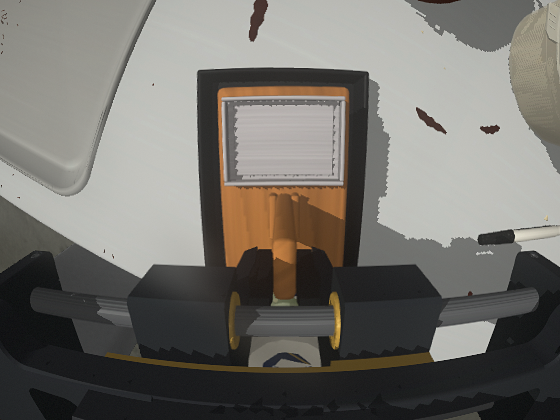

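View pics/t17.png

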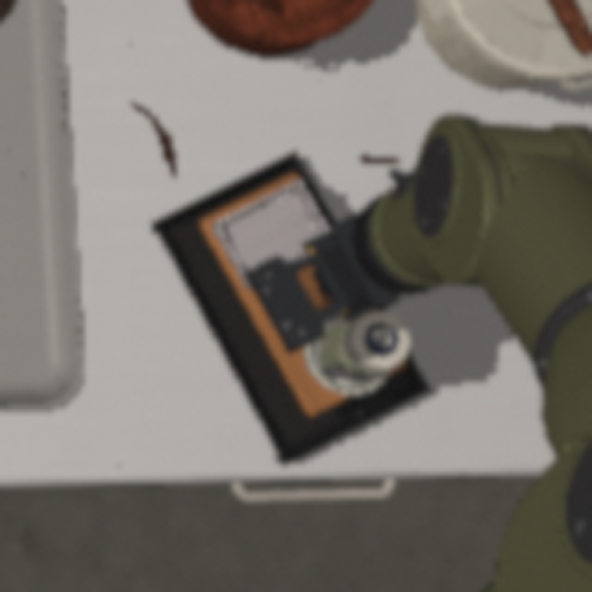

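Call:
send_rows(
  series=[
    {"delta_pos": [-0.1,0.2,0.3],"turn": 0,"jaw": 1},
    {"delta_pos": [-0.1,0.4,0.9],"turn": 0,"jaw": 1},
    {"delta_pos": [-0.1,0.5,1.7],"turn": 0,"jaw": 1},
    {"delta_pos": [-0.1,0.5,2.4],"turn": 0,"jaw": 1},
    {"delta_pos": [-0.1,0.5,2.8],"turn": 0,"jaw": 1},
    {"delta_pos": [-0.1,0.5,3],"turn": 0,"jaw": 1},
    {"delta_pos": [-0.1,0.5,3],"turn": 0,"jaw": 1},
  ],
)

```text
clock: 13.92
tool_pos: [0.5114, -0.2746, 0.0959]
eef_rot: [0.845, -0.534, -0.001, 0.0]
contact_force: [0.8, 1.0, -5.7]
opening: 0.125
```

```bash
python3 - <<'E'
from h import *
s=r.get_state()
im=vision.snapshot('side'); cv2.imwrite('pics/s18.png',cv2.resize(im[110:190,260:370],None,fx=6,fy=6,interpolation=cv2.INTER_CUBIC))
im=vision.snapshot('wrist'); cv2.imwrite('pics/w18.png',im[:300])
s2=r.get_state(); print(s['tool_pos'],s2['tool_pos'],s['contact_force'],s2['contact_force'],s['opening'],tool(np.array([.512,-.2728,.0795])-s2['tool_pos']))
E
```

```text
[ 0.51143185 -0.27455878  0.09592239] [ 0.51198925 -0.27473593  0.09671797] [ 0.81509333  0.98538301 -5.71902574] [ 0.5394831  -1.32757342 -5.93773386] 0.12538339264120876 [-0.17 -0.08  1.72]
```

View pics/s18.png

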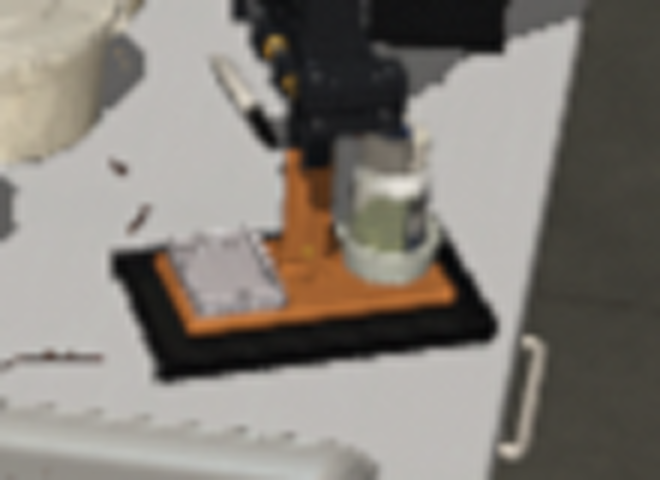

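View pics/w18.png

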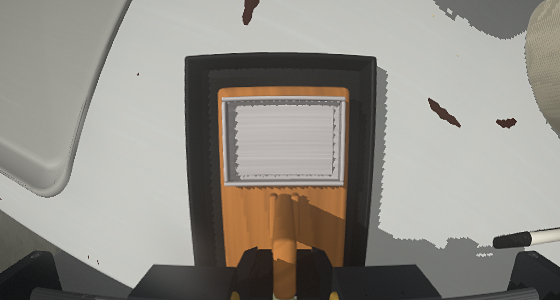

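Call:
send_rows(
  series=[
    {"delta_pos": [-0.1,0,0.4],"turn": 0,"jaw": 1},
    {"delta_pos": [-0.15,0,0.8],"turn": 0,"jaw": 1},
    {"delta_pos": [-0.15,0,1.1],"turn": 0,"jaw": 1},
    {"delta_pos": [-0.15,0,1.3],"turn": 0,"jaw": 1},
    {"delta_pos": [-0.15,0,1.4],"turn": 0,"jaw": 1},
    {"delta_pos": [-0.15,0,1.4],"turn": 0,"jaw": 1},
  ],
)

```text
clock: 14.52
tool_pos: [0.5109, -0.2734, 0.0824]
eef_rot: [0.845, -0.535, -0.0, 0.0]
contact_force: [-0.6, 0.1, -6.0]
opening: 0.125
```

Call:
send_rows(
  series=[
    {"delta_pos": [0,0,0.1],"turn": 0,"jaw": 1},
    {"delta_pos": [0,0,0.2],"turn": 0,"jaw": 1},
    {"delta_pos": [0,0,0.2],"turn": 0,"jaw": 1},
  ],
)

```text
clock: 14.77
tool_pos: [0.5112, -0.2734, 0.0807]
eef_rot: [0.845, -0.534, 0.0, 0.0]
contact_force: [0.3, -0.5, -6.3]
opening: 0.125
```

Call:
send_rows(
  series=[
    {"delta_pos": [0,0,0.1],"turn": 0,"jaw": 1},
    {"delta_pos": [0,0,0.15],"turn": 0,"jaw": 1},
    {"delta_pos": [0,0,0.2],"turn": 0,"jaw": 1},
    {"delta_pos": [0,0,0.2],"turn": 0,"jaw": 1},
  ],
)

```text
clock: 15.1
tool_pos: [0.5113, -0.2735, 0.0805]
eef_rot: [0.845, -0.535, 0.001, 0.0]
contact_force: [-3.2, 1.6, 9.2]
opening: 0.127
```

Call:
send_rows(
  series=[
    {"delta_pos": [0,0,-0.1],"turn": 0,"jaw": 1},
    {"delta_pos": [0,0,-0.1],"turn": 0,"jaw": 0.85},
    {"delta_pos": [0,0,-0.1],"turn": 0,"jaw": 0.8},
    {"delta_pos": [0,0,-0.1],"turn": 0,"jaw": 0.6},
    {"delta_pos": [0,0,-0.1],"turn": 0,"jaw": 0.4},
    {"delta_pos": [0,0,-0.1],"turn": 0,"jaw": 0.4},
    {"delta_pos": [0,0,-0.1],"turn": 0,"jaw": 0.4},
    {"delta_pos": [0,0,-0.1],"turn": 0,"jaw": 0.4},
  ],
)

```text
clock: 15.77
tool_pos: [0.5111, -0.2735, 0.0797]
eef_rot: [0.845, -0.534, 0.0, 0.0]
contact_force: [-0.7, -0.2, 0.1]
opening: 0.555
```

```bash
python3 - <<'E'
from h import *
s=r.get_state();print(s['tool_pos'],s['contact_force'],s['opening'])
im=vision.snapshot('side'); cv2.imwrite('pics/s19.png',cv2.resize(im[110:190,260:370],None,fx=6,fy=6,interpolation=cv2.INTER_CUBIC))
im=vision.snapshot('wrist'); cv2.imwrite('pics/w19.png',im)
E
```

```text
[ 0.51114189 -0.27345388  0.07970483] [-0.66462753 -0.18857767  0.1101286 ] 0.5545361485319912
```

View pics/s19.png

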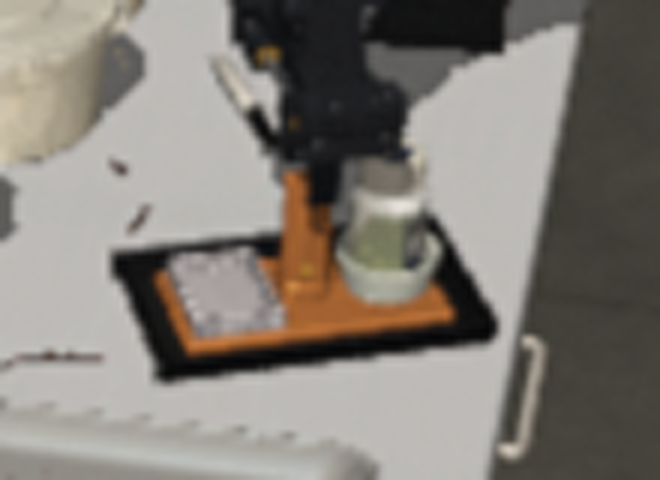

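View pics/w19.png

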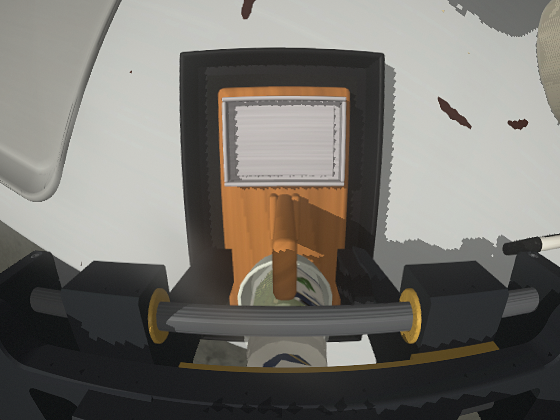

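Released and level; retreat straight up.

Call:
send_rows(
  series=[
    {"delta_pos": [0,0,-0.5],"turn": 0,"jaw": 0.35},
    {"delta_pos": [0,0,-2],"turn": 0,"jaw": 0.3},
    {"delta_pos": [0,0,-4.5],"turn": 0,"jaw": 0.3},
    {"delta_pos": [0,0,-8],"turn": 0,"jaw": 0.3},
    {"delta_pos": [0,0,-12],"turn": 0,"jaw": 0.3},
    {"delta_pos": [0,0,-15],"turn": 0,"jaw": 0.3},
    {"delta_pos": [0,0,-15],"turn": 0,"jaw": 0.3},
    {"delta_pos": [0,0,-15],"turn": 0,"jaw": 0.3},
  ],
)

```text
clock: 16.53
tool_pos: [0.5122, -0.2739, 0.2319]
eef_rot: [0.845, -0.535, 0.002, -0.0]
contact_force: [-0.3, 0.2, -1.1]
opening: 0.702
```

```bash
python3 - <<'E'
from h import *
vision.snapshot('side')
P=vision.camera_params('wrist')
im=vision.snapshot('wrist'); cv2.imwrite('pics/w20.png',im[:300]);np.save('P20.npy',P['extrinsics'])
im=vision.snapshot('side'); cv2.imwrite('pics/s20.png',cv2.resize(im[110:190,260:370],None,fx=6,fy=6,interpolation=cv2.INTER_CUBIC))
s=r.get_state();print(s['tool_pos'],s['contact_force'],s['opening'],s['clock'])
E
```

```text
[ 0.50997098 -0.27311287  0.22848706] [-0.30881246  0.24397344 -0.04520238] 0.7004522368925095 16.6833
```

View pics/s20.png

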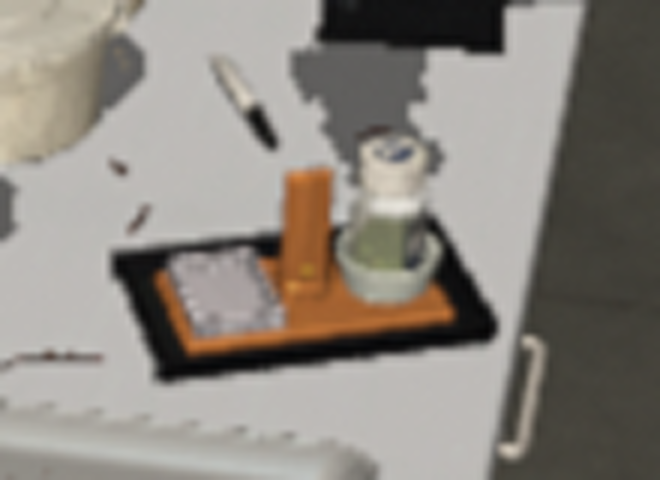

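View pics/w20.png

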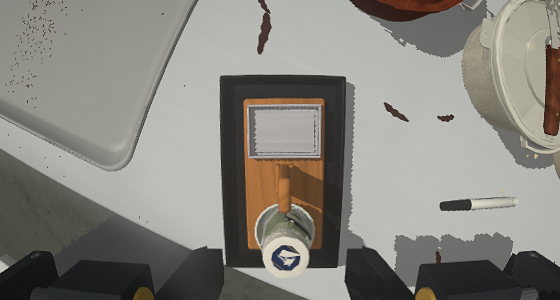

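```bash
python3 - <<'E'
from h import *
P=vision.camera_params('wrist'); P['extrinsics']=np.load('P20.npy')
d=at_z('wrist',[[220,76],[346,76],[339,268],[225,266]],.019,P); b=at_z('wrist',[[244,98],[325,97],[322.5,249],[246,248]],.013,P)
print(d.mean(0),b.mean(0))
for q in (d,b): v=(q[0]+q[1]-q[2]-q[3])/2; print(np.degrees(np.arctan2(v[1],v[0])),np.linalg.norm(v))
u=np.radians(25.3); e=b.mean(0)-d.mean(0); print(e[0]*np.cos(u)+e[1]*np.sin(u),-e[0]*np.sin(u)+e[1]*np.cos(u))
order.finish_job(); print(r.get_state()['clock'])
E
```

```text
[ 0.51125852 -0.27171002  0.019     ] [ 0.51138752 -0.27424839  0.013     ]
25.038717674258706 0.23903676023377302
25.301763487358453 0.18866748705995498
-0.0009681678721603975 -0.002350025994212759
the job is handed in; nothing more can be done
the job is handed in; nothing more can be done
```

The herb jar is standing in the carrier's white cup, and the carrier is set down in the black docking tray. I handed the job in at about 17 s of the 51 s limit; it reports no verdict.

- **Steps:** I gripped the jar by its diameter in the sheet pan and lowered it into the cup. I then gripped the handle across its thickness and lifted the carrier about 49 mm with the jar in it. After turning it about 36° and lowering it until the force showed contact with the tray floor, I let go and raised the arm clear.
- **Carrier position:** the last wrist picture puts the carrier's middle about 1 mm along and 2 mm across from the tray's middle, and within 0.3° of its length.
- **Jar and contact:** in the last side and wrist pictures the jar looks upright in its cup and the carrier level inside the rim. The gripper was about 15 cm above, with no real contact force reading.
- **Disagreements:** the side camera placed the cup and tray about 7 to 10 mm away from where the top and wrist cameras did. I went with the top and wrist cameras, and the fits bore that out. Measured tool positions lagged during moves, so I corrected up to 10 mm before closing on the jar.
- **Not measured:** the tray floor height was never seen directly. From where the contact came, the carrier's underside is at about z 4 mm.

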